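# Spin the coated form on the cranked turntable and stop it at the pointer

## Robot

A 7-joint arm with a two-finger parallel gripper is mounted at the origin on the work surface. World frame = base frame: x ahead of the robot, y to its left, z up, the work surface at z = 0. Lengths are in m, angles in rad, forces in N, time in s.
With the tool pointing down it reaches from about 0.425 to 0.925 m from the base axis. Payload 6.8 kg.
Tool frame: the origin (TCP) lies midway between the tips of the shut fingers; the grasp point (between the pads) lies 19 mm behind it (r.grip_depth is the distance from the TCP to the grasp point, in m); z points along the fingers, y is the line along which they close (so a half turn about z gives the same grasp; the last joint's range is limited). The gripper opens to 85 mm and grips with 20 to 120 N. Pads are 22 mm wide; open, the fingers measure 114 mm over their backs; the gripper's body (76 mm by 85 mm) begins 54 mm behind the grasp point. The pads swing forward as they close: fully open they stand 13 mm farther back than shut.
Start: joints at [1.178, 0.477, 0.022, 1.555, -0.011, 1.109, -0.083], TCP at [0.19, -0.648, 0.231] pointing down, gripper open.
Joint ranges: [-2.96, 2.96], [-0.34, 2.1], [-1.41, 1.46], [0.24, 2.44], [-1.37, 4.51], [0.17, 1.92], [-2.96, 2.96]. Speed limits (rad/s): [2.39, 2.39, 3.14, 3.14, 3.14, 3.14, 3.14].

## Interface

Orientations are given as a rotation vector (axis times angle).
In Python, from bench import telemetry, grab_frame, calibration, order, silhouettes, r gives the robot as it stands.
- The arm moves only by the tool apply_moves, never from a script. Its argument "moves" is a list of rows, each a list of 7 numbers: the turn, a rotation vector about the tool's x, y, z scaled (see below), then the shift along the tool's x, y, z scaled (see below), then the opening, from -1 (shut) to 1 (fully open). A call has exactly 8 rows; each row shifts and turns the commanded pose from where the row before left it, along the tool's axes as they then stand; what a row does not reach is not made up. The controller multiplies each number of a shift by 1000 mm and each number of a turn by 6 degrees. A row lasts 1/12 s, in which the tool goes at most 41.7 mm and 7.16 degrees, less where a joint would pass 70% of its speed; a pose out of reach is approached as far as the arm can. A call with a number of a shift or a turn outside -1 to 1 is refused whole. A call with a gripper value outside its range is refused whole. The fingers move at their own pace and stop on an object; "grip_force" is the grip in N (left out, the last holds). Time passes only in rows, so rows that do not move let the fingers close, or fill a call up. It gives the time, the measured TCP pose, the force, the opening and the grip force at its end, in the units of the state.
- telemetry.get_obs(): the state, without advancing time (a new reading comes with each control period).
- grab_frame(name): name is "scene" or "top" or "wrist"; returns the picture (400x640x3 uint8, blue, green, red); there is no depth.
- calibration(name): a dict with "fx", "fy", "cx", "cy" (pixels), "k1" (the pictures are not rectified: a ray, as slopes to the right and down, at radius r is drawn at 1 + k1 r^2 times it, then the intrinsics apply), "world_from_camera" (4x4, takes a point from camera to world coordinates); the wrist camera has in their place "mount" (4x4, takes a point from camera to tool coordinates, whose origin is the TCP and whose axes are the flange's). Camera axes: x right, y down, z forward; pixel columns grow to the right and rows downward; lengths in m; the calibration is good to about 2 mm. A picture is of the moment at which its call begins: read the wrist's pose just before it. calibration takes no time and is no camera call.
- order.hand_in(): hands the job in; it is judged then, once.
Trained networks look in the newest picture that a camera, given by its name, has taken for a name from the list of things; names that differ only in an ending like _2 or _b are one class to them, and where a whole thing is asked for, a point or a joint stands for the part that bears it (a point fixed in the world has none). Each returns a list of dicts, best first, with "p" (0 to 1); they miss things now and then, are a little off and sometimes report something else, mostly with a low value. They report only what shows in the picture. A call takes as long as a camera call.
- silhouettes(thing, camera): "mask" (400x640 bool, what is visible of it) and "extent" ([centre column, centre row, width, height] in pixels, round what is visible of it).
The state is a dict: "clock": time; "joints": joint angles; "qvel": joint speeds; "tau": joint torques, N m; "tcp_pos": TCP position; "orientation": TCP orientation; "contact_force": force on the tool from outside, world axes, zero at the start; "moment": the same for the moment, N m; "grip_width": finger opening in m; "gripper_force": force on a finger pad.
Only numpy, scipy, OpenCV 4.12 (cv2) and the standard library are available. Lean on these libraries where they do the work, as an engineer would, in place of code of your own. Each camera call takes 0.05 s, during which the arm holds its last target. There are 200 camera calls.

## Task

The glue on the charcoal-covered form is still wet: with the crank, turn its turntable counter-clockwise (seen from above) at a steady 15 turns a minute, one turn every 4 seconds, for at least 6 seconds without a break, never faster than 21 turns a minute. Then bring it to a standstill with the lug on the turntable's rim in line with the fixed pointer, let go of the crank and move clear. Do not touch the form or shift it on the turntable, and leave the hammer, glue gun, glass bowl and jar where they are.

Things in the scene. Friction and masses are not known exactly. Their poses are not given: they have to be found in the camera images.
- stand: Fixed grey iron foot of the turntable, screwed to the bench: round plate 170 mm across with a bar 36 mm wide running out along its +x axis to 200 mm from the centre. Origin on the turntable's vertical axis at bench height; z is up, x points from the axis to the pointer.
- pointer (a point): Tip of the fixed steel pointer: a blade 6 mm wide on an upright 16 mm square post at the end of the foot's bar (post 182 mm from the axis, top 94 mm above the bench). The tip points to the axis from 150 mm away, 86 mm above the bench.
- turntable (a joint): Angle (rad, unlimited, counts whole turns) of the turntable relative to the stand, positive counter-clockwise from above; 0 and every multiple of 2 pi: lug exactly at the pointer. A dark steel disc of radius 95 mm, 36 mm thick, top 98 mm above the bench, nominally 8 kg. It is driven only through the crank's clutch and coasts on when spinning.
- hub (a point): Centre of the turntable's top, 98 mm above the bench on its axis. Turntable with form: moment of inertia nominally 0.039 kg m2 (really 0.7 to 1.4 times that). A weighted brake shoe, out of reach on a flange under the disc, drags with nominally 0.024 N m of dry friction, really anything from 0.011 to 0.042; the bearing adds 0.006 N m per rad/s.
- lug (a point): Centre of the top of the lug: a bright metal block 26 mm (radial) x 20 mm x 25 mm high standing on the turntable's top at its rim; this point is 87 mm from the axis, 123 mm above the bench, and goes round with the turntable.
- crank (a joint): Angle (rad, unlimited) of the crank relative to the turntable, positive counter-clockwise from above; 0 when the crank arm lies under the lug. The crank's direction in the stand's frame is turntable + crank; in the world add the stand's yaw.
- clutch (a point): Point on the axis 53 mm above the bench, where the crank arm meets a grease (viscous) clutch under the disc. The clutch drags the turntable along with about 0.040 N m per rad/s of speed difference: the turntable follows the crank with a lag of about 0.85 s (0.6 to 1.2) and at 15 turns a minute runs 0.5 to 1.3 rad/s slower than the crank. A crank held still brakes it the same way.
- grip (a point): Point to grip on the axis of the crank's handle, 173 mm above the bench, 120 mm from the turntable's axis; goes round with the crank. The handle is an upright black cylinder, 30 mm diameter, 138 to 198 mm above the bench, free to spin on its 14 mm steel pin: a gripper holding it can keep its yaw. It passes outside the disc and inside the pointer.
- form: Dark low dome 140 mm across and 48 mm high (with charcoal lumps up to 57 mm), 0.9 kg nominal, lying loose on the turntable's centre. Origin at the centre of its underside, 98 mm above the bench. It stays just below or beside the fingertips of a gripper that holds the handle at grip.
- hammer: Hammer with blue handle lying on the bench, about 300 mm long. Origin near its middle. Leave alone.
- glue_gun: Black glue gun lying on its side, about 220 x 120 x 45 mm. Origin under the middle of its barrel. Leave alone.
- vase: Low green glass bowl, 100 mm across, 85 mm high. Origin under its centre. Leave alone.
- paint_jar: Glass jar, 68 mm across, 85 mm high. Origin under its centre. Leave alone.

How it is judged:
On the way, in this order (a step that is already met when the one before it is completed fails the run):
1. the turntable runs counter-clockwise at 15 turns a minute (1.30 to 1.85 rad/s) for 6 s without a break (velocity of joint turntable between 1.3 and 1.85 rad/s), for 6 s.
2. the turntable stands still with its lug at the pointer (velocity of joint turntable between -0.08 and 0.08 rad/s and x of lug in the frame of stand above 0.03 m and y of lug in the frame of stand between -0.018 and 0.018 m), for 0.3 s.
At the end, for the whole second after the job is handed in: The turntable and crank stand still (under 0.05 and 0.1 rad/s), the lug is within 18 mm sideways (about 0.21 rad) of the line from the axis to the pointer, on the pointer's side, the form lies within 15 mm of the turntable's centre, and the gripper has let go (velocity of joint turntable between -0.05 and 0.05 rad/s and velocity of joint crank between -0.1 and 0.1 rad/s and x of lug in the frame of stand above 0.03 m and y of lug in the frame of stand between -0.018 and 0.018 m and horizontal distance between form and stand below 0.015 m); the robot touches nothing.
It fails at once if the turntable runs faster than 21 turns a minute (2.25 rad/s) (velocity of joint turntable above 2.25 rad/s).
It fails at once if the robot touches the wet form (contact force between any of the arm, the fingers and form above 0.5 N).
It fails at once if the robot pushes the turntable's disc instead of the crank (contact force between the fingers and turntable_c0 above 1 N).
It fails at once if the form slides off centre by more than 15 mm (horizontal distance between form and stand above 0.015 m).
It fails at once if the hammer, glue gun, bowl or jar is moved by more than 30 mm (distance of any of hammer, glue_gun, vase, paint_jar from where it was at the start of the episode above 0.03 m).
It also fails if it takes over 64 s, if anything falls off the work surface, if the arm or the gripper's body presses on something with over 40 N, if the wrist force passes 120 N, or if a joint passes its speed limit or range.

## Working session

There is one attempt and no reset: what is moved stays moved. The work goes in short steps, Python scripts to look and compute and a tool call to move; the robot and the scene stay as the last step left them, time stands still between calls to the robot, and variables do not carry over. Pictures are saved under pics/ and viewed, at most 10 in all, crops included, and the job is handed in when it is done.

Besides the shell and the picture viewer there is one more tool, called after ">>>" by a JSON object that holds its "op" and its "data", one argument or row to a line. apply_moves: Moves the arm, as the interface text tells. Its arguments: {"type":"object","properties":{"moves":{"type":"array"},"grip_force":{"type":"number"}},"required":["moves"]}

```bash
ls; mkdir -p pics; python3 - <<'E'
from bench import telemetry, grab_frame, calibration, order, silhouettes, r
import cv2,numpy as np
for c in("scene","top"):
    im=grab_frame(c); cv2.imwrite(f"pics/{c}0.png",im); k=calibration(c);print(c,{a:(np.round(b,4).tolist()) for a,b in k.items()})
    for t in("stand","turntable","lug","grip","form","pointer","crank","hammer","glue_gun","vase","paint_jar"):
        try:
            print(t,[(round(d["p"],2),np.round(d["extent"]).tolist()) for d in silhouettes(t,c)][:2])
        except Exception as e: print(t,e)
print(telemetry.get_obs()); print(calibration("wrist"))
E
```

```text
pics
scene {'fx': 453.7263, 'fy': 453.7263, 'cx': 319.5542, 'cy': 196.5381, 'k1': -0.023, 'world_from_camera': [[0.7632, 0.4967, -0.4133, 1.1082], [0.6459, -0.5678, 0.5103, -0.6863], [0.0189, -0.6564, -0.7541, 1.1566], [0.0, 0.0, 0.0, 1.0]]}
stand [(0.98, [316.0, 234.0, 94.0, 61.0])]
turntable [(0.66, [242.0, 326.0, 26.0, 37.0]), (0.65, [299.0, 231.0, 65.0, 64.0])]
lug [(0.78, [300.0, 231.0, 65.0, 69.0]), (0.67, [414.0, 162.0, 27.0, 33.0])]
grip [(0.8, [321.0, 246.0, 17.0, 39.0])]
form [(0.57, [301.0, 220.0, 48.0, 44.0])]
pointer [(0.61, [302.0, 231.0, 64.0, 65.0])]
crank [(0.58, [322.0, 245.0, 19.0, 40.0]), (0.5, [362.0, 134.0, 56.0, 25.0])]
hammer [(0.72, [165.0, 308.0, 79.0, 56.0])]
glue_gun [(0.64, [364.0, 133.0, 57.0, 27.0])]
vase [(0.84, [414.0, 163.0, 25.0, 32.0])]
paint_jar []
top {'fx': 373.6128, 'fy': 373.6128, 'cx': 313.9439, 'cy': 201.6195, 'k1': 0.0206, 'world_from_camera': [[-0.0251, -0.9941, 0.1055, 0.4219], [-0.9997, 0.0255, 0.0031, -0.0014], [-0.0057, -0.1053, -0.9944, 1.3633], [0.0, 0.0, 0.0, 1.0]]}
stand [(0.7, [340.0, 193.0, 55.0, 78.0])]
turntable [(0.81, [340.0,
[... 959 characters left out ...]
00, 4.45857708e-01, 3.20938676e-05]), 'contact_force': array([-0.8682434 ,  0.55955687,  0.25090441]), 'moment': array([ 0.0192698 , -0.06097886,  0.05215979]), 'gripper_force': 0.0, 'grip_width': 0.08593334443600965}
{'fx': 349.18466581680684, 'fy': 349.18466581680684, 'cx': 311.86652372986526, 'cy': 201.7754834269694, 'k1': -0.04008027415055268, 'mount': array([[ 1.09235779e-03, -9.65164041e-01, -2.61643232e-01,
         6.68617810e-02],
       [ 9.99999291e-01,  1.17827937e-03, -1.71515486e-04,
        -2.36370376e-04],
       [ 4.73829402e-04, -2.61642859e-01,  9.65164644e-01,
        -1.42222177e-01],
       [ 0.00000000e+00,  0.00000000e+00,  0.00000000e+00,
         1.00000000e+00]])}
```

```bash
python3 - <<'E'
import cv2,numpy as np
a=cv2.imread("pics/scene0.png")[180:290,240:390]; b=cv2.imread("pics/top0.png")[135:255,270:410]
a=cv2.resize(a,None,fx=5,fy=5,interpolation=cv2.INTER_CUBIC);b=cv2.resize(b,None,fx=5,fy=5,interpolation=cv2.INTER_CUBIC)
cv2.imwrite("pics/a.png",a);cv2.imwrite("pics/b.png",b)
E
```

```text
(no output)
```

View pics/a.png

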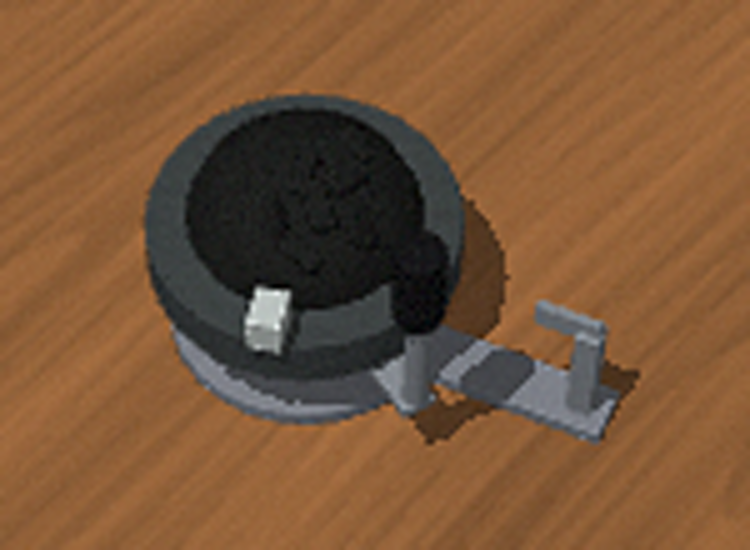

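View pics/b.png

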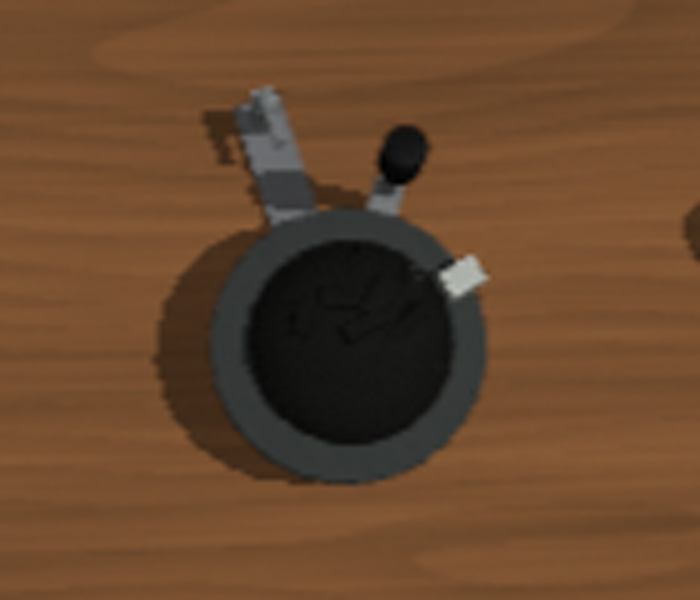

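View pics/scene0.png

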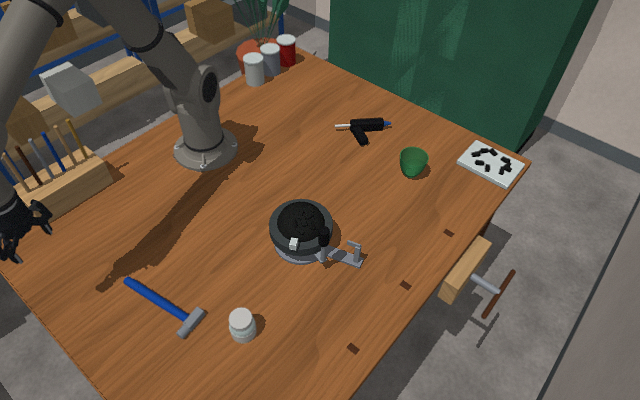

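```bash
cat > h.py <<'E'
import numpy as np, pickle
from bench import calibration
from scipy.optimize import least_squares
def proj(c,P,k=None):
    k=k or calibration(c); T=np.linalg.inv(np.array(k["world_from_camera"])); P=np.atleast_2d(P)@T[:3,:3].T+T[:3,3]
    s=P[:,:2]/P[:,2:]; s=s*(1+k["k1"]*(s**2).sum(1,keepdims=True))
    return s*[k["fx"],k["fy"]]+[k["cx"],k["cy"]]
def polar(o,a,rad,z): return np.stack([o[0]+rad*np.cos(a),o[1]+rad*np.sin(a),z+0*np.asarray(a)],-1)
E
python3 - <<'E'
from h import *
S=lambda u,v:np.array([240+u/5-.4,180+v/5-.4]); T=lambda u,v:np.array([270+u/5-.4,135+v/5-.4])
# triangulation check
def tri(s,t):
    f=lambda p:np.r_[proj("scene",p)[0]-s,proj("top",p)[0]-t]
    q=least_squares(f,[.43,-.07,.1]);return np.round(q.x,4),np.round(q.fun,1)
obs={"lug":(S(272,302),T(464,275)),"htop":(S(428,243),T(407,148)),"tip":(S(540,308),T(282,143)),"post":(S(590,330),T(264,95))}
for k,v in obs.items(): print(k,*tri(*v))
th=np.linspace(0,2*np.pi,361)
def f(p):
    o=p[:2];y,l,c=p[2:]
    P={"lug":polar(o,l,.087,.123),"htop":polar(o,c,.12,.198),"tip":polar(o,y,.15,.086),"post":polar(o,y,.182,.094)}
    e=[proj(n,P[k])[0]-obs[k][i] for k in obs for i,n in enumerate(("scene","top"))]
    D=polar(o,th,.095,.098); a=proj("scene",D); b=proj("top",D)
    e+=[[a[:,0].min()-S(147,0)[0],a[:,0].max()-S(465,0)[0]],[a[:,1].min()-S(0,95)[1],b[:,0].min()-T(212,0)[0]],[b[:,0].max()-T(487,0)[0],b[:,1].min()-T(0,208)[1]]]
    return np.ravel(e)
q=least_squares(f,[.43,-.07,.2,-1,-.3]);print(np.round(q.x,4),np.round(q.fun,1))
o=q.x[:2]; print("grip",polar(o,q.x[4],.12,.173), "R",np.hypot(*o))
E
```

```text
lug [ 0.5914 -0.1585  0.1248] [-0.7  0.  -0.6 -0.6]
htop [ 0.6643 -0.1152  0.1991] [-1.1  0.1 -0.9 -0.9]
tip [ 0.6921 -0.041   0.0871] [-0.6  0.1 -0.5 -0.5]
post [ 0.7242 -0.0317  0.0857] [ 0.2 -0.   0.2  0.2]
[ 0.5491 -0.0828  0.2772 -1.0618 -0.2725] [-0.7  0.5 -0.6 -0.5 -1.   0.4 -1.  -0.9 -0.5  0.7 -0.3 -0.8  0.1 -1.4
  0.6 -0.4 -1.1 -0.1 -1.1 -0.9  0.  -0.7]
grip [ 0.66465585 -0.11514529  0.173     ] R 0.5552994328065147
```

```bash
cat >> h.py <<'E'
from scipy.spatial.transform import Rotation as Rot
O=np.array([.5491,-.0828]); YAW=.2772
R0=Rot.from_rotvec([3.10977177,.445857708,0]).as_matrix()
def tool(d): return R0.T@np.asarray(d)
E
python3 - <<'E'
from h import *
from bench import telemetry
s=telemetry.get_obs(); d=np.array([.6647,-.1151,.261])-s["tcp_pos"]; print(tool(d), tool(d)/24, R0.round(3))
E
```

```text
[ 0.60556993 -0.37779682 -0.02969233] [ 0.02523208 -0.01574153 -0.00123718] [[ 0.96   0.281  0.   ]
 [ 0.281 -0.96  -0.   ]
 [-0.     0.    -1.   ]]
```

>>> {"op": "apply_moves", "data": {
  "moves": [
    [0,0,0,0.02,-0.0125,-0.003,1],
    [0,0,0,0.025,-0.0156,-0.003,1],
    [0,0,0,0.026,-0.0162,-0.003,1],
    [0,0,0,0.026,-0.0162,-0.003,1],
    [0,0,0,0.026,-0.0162,-0.003,1],
    [0,0,0,0.026,-0.0162,-0.003,1],
    [0,0,0,0.026,-0.0162,-0.003,1],
    [0,0,0,0.026,-0.0162,-0.003,1]
  ]
}}

```text
clock: 1.87
tcp_pos: [0.3482, -0.4699, 0.2557]
orientation: [3.109, 0.446, 0.0]
contact_force: [0.3, -1.3, -0.1]
grip_width: 0.0855
gripper_force: 0.0
```

>>> {"op": "apply_moves", "data": {
  "moves": [
    [0,0,0,0.026,-0.0162,-0.003,1],
    [0,0,0,0.026,-0.0162,-0.003,1],
    [0,0,0,0.026,-0.0162,0,1],
    [0,0,0,0.026,-0.0162,0,1],
    [0,0,0,0.026,-0.0162,0,1],
    [0,0,0,0.026,-0.0162,0,1],
    [0,0,0,0.026,-0.0162,0,1],
    [0,0,0,0.026,-0.0162,0,1]
  ]
}}

```text
clock: 2.53
tcp_pos: [0.5114, -0.2871, 0.2615]
orientation: [3.11, 0.446, 0.0]
contact_force: [0.9, -0.6, 0.1]
grip_width: 0.0853
gripper_force: 0.0
```

>>> {"op": "apply_moves", "data": {
  "moves": [
    [0,0,0,0.026,-0.0162,0,1],
    [0,0,0,0.026,-0.0162,0,1],
    [0,0,0,0.026,-0.0162,0,1],
    [0,0,0,0.026,-0.0162,0,1],
    [0,0,0,0.026,-0.0162,0,1],
    [0,0,0,0.026,-0.0162,0,1],
    [0,0,0,0.0126,-0.0099,0,1],
    [0,0,0,0,0,0,1]
  ]
}}

```text
clock: 3.2
tcp_pos: [0.6442, -0.133, 0.261]
orientation: [-3.106, -0.455, -0.002]
contact_force: [-0.5, 1.3, 0.5]
grip_width: 0.0854
gripper_force: 0.0
```

```bash
cat >> h.py <<'E'
def wristk(s):
    k=dict(calibration("wrist")); W=np.eye(4); W[:3,:3]=Rot.from_rotvec(s["orientation"]).as_matrix(); W[:3,3]=s["tcp_pos"]
    k["world_from_camera"]=W@np.array(k["mount"]); return k
E
python3 - <<'E'
from h import *
from bench import telemetry,grab_frame,silhouettes
import cv2
s=telemetry.get_obs(); im=grab_frame("wrist"); k=wristk(s)
print(s["tcp_pos"],s["qvel"].round(3),s["joints"].round(2), tool(np.array([.6647,-.1151,.261])-s["tcp_pos"]))
th=np.linspace(0,2*np.pi,60)
h=np.array([.6647,-.1151])
for o,rad,z,c in((h,.015,.198,(0,0,255)),(h,.015,.138,(0,255,0)),(O,.095,.098,(255,0,0)),(O,.07,.098,(255,255,0))):
    p=proj("wrist",polar(o,th,rad,z),k); cv2.polylines(im,[p.round().astype(int)],True,c,1)
cv2.imwrite("pics/w1.png",im)
E
```

```text
[ 0.64420399 -0.13300659  0.2610443 ] [ 0.045 -0.024  0.049  0.038  0.011  0.006  0.041] [ 0.28  0.44 -0.23  1.55  0.1   1.16 -1.25] [ 2.47015783e-02 -1.14264701e-02  4.39831487e-05]
```

View pics/w1.png

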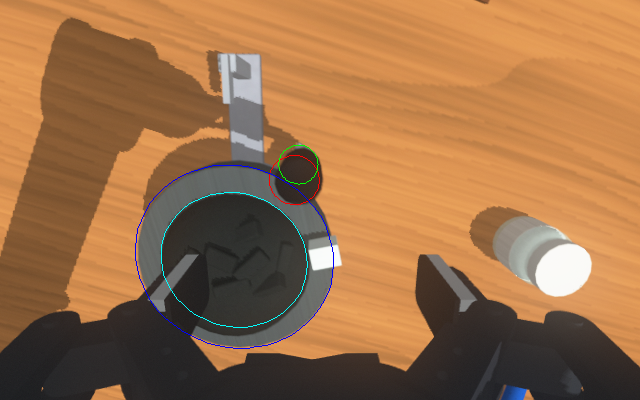

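>>> {"op": "apply_moves", "data": {
  "moves": [
    [0,0,0,0.009,-0.004,0,1],
    [0,0,0,0.009,-0.004,0,1],
    [0,0,0,0.0067,-0.0034,0,1],
    [0,0,0,0,0,0.02,1],
    [0,0,0,0,0,0.022,1],
    [0,0,0,0,0,0.022,1],
    [0,0,0,0,0,0.022,1],
    [0,0,0,0,0,0.016,1]
  ]
}}

```text
clock: 3.92
tcp_pos: [0.6622, -0.1205, 0.1573]
orientation: [-3.11, -0.445, 0.003]
contact_force: [0.1, 0.3, -0.1]
grip_width: 0.0857
gripper_force: 0.0
```

>>> {"op": "apply_moves", "data": {
  "moves": [
    [0,0,0,0,0,0,0.2],
    [0,0,0,0,0,0,-0.3],
    [0,0,0,0,0,0,-0.5],
    [0,0,0,0,0,0,-1],
    [0,0,0,0,0,0,-1],
    [0,0,0,0,0,0,-1],
    [0,0,0,0,0,0,-1],
    [0,0,0,0,0,0,-1]
  ],
  "grip_force": 25
}}

```text
clock: 4.58
tcp_pos: [0.664, -0.1203, 0.1611]
orientation: [3.109, 0.446, 0.005]
contact_force: [-0.2, 0.5, 6.1]
grip_width: 0.0291
gripper_force: 26.3
```

```bash
python3 - <<'E'
from h import *
from bench import telemetry,grab_frame
import cv2
s=telemetry.get_obs(); im=grab_frame("scene");cv2.imwrite("pics/s1.png",cv2.resize(im[120:290,200:400],None,fx=3,fy=3,interpolation=cv2.INTER_CUBIC))
print({k:np.round(v,4) for k,v in s.items()})
d=s["tcp_pos"][:2]-O; print(np.hypot(*d),np.arctan2(d[1],d[0]))
E
```

```text
{'clock': np.float64(4.5833), 'joints': array([ 0.2435,  0.5513, -0.2235,  1.6098,  0.1392,  0.993 , -1.3099]), 'qvel': array([-0.0001,  0.0011,  0.0011,  0.0009, -0.0008,  0.001 , -0.0004]), 'tau': array([ 2.33000e-02, -5.77927e+01, -1.92380e+00, -2.37628e+01,
        8.73000e-02, -8.23000e-02,  3.00000e-04]), 'tcp_pos': array([ 0.664 , -0.1203,  0.1611]), 'orientation': array([3.1091, 0.4455, 0.0047]), 'contact_force': array([-0.2346,  0.4621,  6.0748]), 'moment': array([ 0.0559,  0.0641, -0.0614]), 'gripper_force': np.float64(26.2643), 'grip_width': np.float64(0.0291)}
0.12081538498921547 -0.3154831126856575
```

View pics/s1.png

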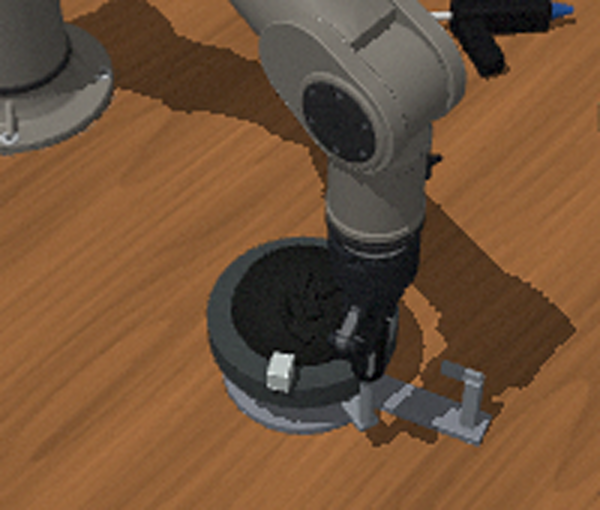

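```bash
cat >> h.py <<'E'
import json,sys
def plan(oms,rad=.12):
    st=json.load(open("st.json")); th=st["th"]; p=np.array(st["p"])
    for i,om in enumerate(oms):
        th+=om/12; q=O+rad*np.array([np.cos(th),np.sin(th)])
        d=tool(np.r_[q-p,0]).round(4); p=p+(R0@d)[:2]
        if i%8==0: print(f"--- {i//8}\n[",end="")
        print(f"[0,0,0,{d[0]:g},{d[1]:g},0,-1]",end="]\n" if i%8==7 else ",")
    json.dump(dict(th=th,p=p.tolist()),open("st.json","w"))
def lug(im,cam):
    th=np.arange(-np.pi,np.pi,.01); g=im.astype(float).min(2); import cv2
    s=np.zeros(len(th))
    for rr in (.079,.087,.095):
        for da in(-.06,0,.06):
            p=proj(cam,polar(O,th+da,rr,.123)).astype(np.float32); s+=cv2.remap(g.astype(np.float32),p[:,0],p[:,1],cv2.INTER_LINEAR)[:,0]/9
    m=s>s.max()*.85; a=th[s.argmax()]; m&=abs((th-a+np.pi)%(2*np.pi)-np.pi)<.3
    return np.angle((np.exp(1j*th[m])*s[m]).sum())-YAW, s.max()
def look(cams=("scene",)):
    from bench import telemetry,grab_frame
    import cv2
    for c in cams:
        s=telemetry.get_obs(); im=grab_frame(c); cv2.imwrite(f"pics/{c}_{s['clock']:.2f}.png",im)
        a,b=lug(im,c); d=s["tcp_pos"][:2]-O
        print(c,f"t={s['clock']:.3f} lug(rel ptr)={a:.3f} bright={b:.0f} tcp r={np.hypot(*d):.4f} th={np.arctan2(d[1],d[0]):.3f} F={s['contact_force'].round(1)} z={s['tcp_pos'][2]:.4f}")
        open("log.txt","a").write(f"{s['clock']} {c} {a} {b}\n")
E
echo '{"th":-0.3155,"p":[0.664,-0.1203]}'>st.json
python3 - <<'E'
from h import *
look(("scene","top"))
plan([.3,.6,.9,1.2,1.5,1.8,2.1,2.3]+[2.4]*8)
E
```

```text
scene t=4.633 lug(rel ptr)=-1.339 bright=190 tcp r=0.1208 th=-0.316 F=[-0.7  1.   6.2] z=0.1611
top t=4.683 lug(rel ptr)=-0.574 bright=81 tcp r=0.1208 th=-0.315 F=[-0.5  0.   6.2] z=0.1611
--- 0
[[0,0,0,0.0009,-0.003,0,-1],[0,0,0,0.0032,-0.0051,0,-1],[0,0,0,0.0042,-0.0079,0,-1],[0,0,0,0.0047,-0.0111,0,-1],[0,0,0,0.0042,-0.0144,0,-1],[0,0,0,0.0027,-0.0177,0,-1],[0,0,0,-0.0002,-0.021,0,-1],[0,0,0,-0.0045,-0.0225,0,-1]]
--- 1
[[0,0,0,-0.0091,-0.0222,0,-1],[0,0,0,-0.0134,-0.0199,0,-1],[0,0,0,-0.017,-0.0168,0,-1],[0,0,0,-0.0201,-0.0131,0,-1],[0,0,0,-0.0222,-0.0089,0,-1],[0,0,0,-0.0236,-0.0043,0,-1],[0,0,0,-0.024,0.0005,0,-1],[0,0,0,-0.0233,0.0052,0,-1]]
```

>>> {"op": "apply_moves", "data": {
  "moves": [
    [0,0,0,0.0009,-0.003,0,-1],
    [0,0,0,0.0032,-0.0051,0,-1],
    [0,0,0,0.0042,-0.0079,0,-1],
    [0,0,0,0.0047,-0.0111,0,-1],
    [0,0,0,0.0042,-0.0144,0,-1],
    [0,0,0,0.0027,-0.0177,0,-1],
    [0,0,0,-0.0002,-0.021,0,-1],
    [0,0,0,-0.0045,-0.0225,0,-1]
  ]
}}

```text
clock: 5.4
tcp_pos: [0.6499, -0.0167, 0.161]
orientation: [3.109, 0.445, 0.005]
contact_force: [-3.4, -2.7, 10.8]
grip_width: 0.0294
gripper_force: 26.8
```

>>> {"op": "apply_moves", "data": {
  "moves": [
    [0,0,0,-0.0091,-0.0222,0,-1],
    [0,0,0,-0.0134,-0.0199,0,-1],
    [0,0,0,-0.017,-0.0168,0,-1],
    [0,0,0,-0.0201,-0.0131,0,-1],
    [0,0,0,-0.0222,-0.0089,0,-1],
    [0,0,0,-0.0236,-0.0043,0,-1],
    [0,0,0,-0.024,0.0005,0,-1],
    [0,0,0,-0.0233,0.0052,0,-1]
  ]
}}

```text
clock: 6.07
tcp_pos: [0.4806, 0.0153, 0.1609]
orientation: [3.108, 0.447, 0.007]
contact_force: [5.5, -9.1, 7.0]
grip_width: 0.0291
gripper_force: 26.5
```

```bash
python3 - <<'E'
from h import *
look(); plan([2.4]*16)
E
```

```text
scene t=6.067 lug(rel ptr)=-0.688 bright=190 tcp r=0.1196 th=2.180 F=[ 5.5 -9.1  7. ] z=0.1609
--- 0
[[0,0,0,-0.0219,0.0098,0,-1],[0,0,0,-0.0195,0.014,0,-1],[0,0,0,-0.0163,0.0175,0,-1],[0,0,0,-0.0126,0.0204,0,-1],[0,0,0,-0.0082,0.0225,0,-1],[0,0,0,-0.0036,0.0237,0,-1],[0,0,0,0.0012,0.0239,0,-1],[0,0,0,0.0059,0.0232,0,-1]]
--- 1
[[0,0,0,0.0104,0.0216,0,-1],[0,0,0,0.0145,0.0191,0,-1],[0,0,0,0.018,0.0158,0,-1],[0,0,0,0.0208,0.0119,0,-1],[0,0,0,0.0228,0.0076,0,-1],[0,0,0,0.0237,0.0029,0,-1],[0,0,0,0.0239,-0.0019,0,-1],[0,0,0,0.0231,-0.0066,0,-1]]
```

>>> {"op": "apply_moves", "data": {
  "moves": [
    [0,0,0,-0.0219,0.0098,0,-1],
    [0,0,0,-0.0195,0.014,0,-1],
    [0,0,0,-0.0163,0.0175,0,-1],
    [0,0,0,-0.0126,0.0204,0,-1],
    [0,0,0,-0.0082,0.0225,0,-1],
    [0,0,0,-0.0036,0.0237,0,-1],
    [0,0,0,0.0012,0.0239,0,-1],
    [0,0,0,0.0059,0.0232,0,-1]
  ]
}}

```text
clock: 6.78
tcp_pos: [0.453, -0.1547, 0.161]
orientation: [3.109, 0.445, 0.007]
contact_force: [6.4, 4.4, 6.6]
grip_width: 0.0296
gripper_force: 28.5
```

```bash
python3 -c "
from h import *
look()"
```

```text
scene t=6.783 lug(rel ptr)=0.112 bright=191 tcp r=0.1200 th=-2.499 F=[6.4 4.4 6.6] z=0.1610
```

>>> {"op": "apply_moves", "data": {
  "moves": [
    [0,0,0,0.0104,0.0216,0,-1],
    [0,0,0,0.0145,0.0191,0,-1],
    [0,0,0,0.018,0.0158,0,-1],
    [0,0,0,0.0208,0.0119,0,-1],
    [0,0,0,0.0228,0.0076,0,-1],
    [0,0,0,0.0237,0.0029,0,-1],
    [0,0,0,0.0239,-0.0019,0,-1],
    [0,0,0,0.0231,-0.0066,0,-1]
  ]
}}

```text
clock: 7.5
tcp_pos: [0.6242, -0.1776, 0.161]
orientation: [3.109, 0.443, 0.004]
contact_force: [-2.1, 1.4, 10.3]
grip_width: 0.0292
gripper_force: 28.9
```

```bash
python3 - <<'E'
from h import *
look(); plan([2.4]*8)
E
```

```text
scene t=7.500 lug(rel ptr)=0.993 bright=106 tcp r=0.1209 th=-0.901 F=[-2.1  1.4 10.3] z=0.1610
--- 0
[[0,0,0,0.0212,-0.011,0,-1],[0,0,0,0.0187,-0.0151,0,-1],[0,0,0,0.0153,-0.0184,0,-1],[0,0,0,0.0113,-0.0211,0,-1],[0,0,0,0.0069,-0.023,0,-1],[0,0,0,0.0022,-0.0239,0,-1],[0,0,0,-0.0026,-0.0238,0,-1],[0,0,0,-0.0073,-0.0228,0,-1]]
```

>>> {"op": "apply_moves", "data": {
  "moves": [
    [0,0,0,0.0212,-0.011,0,-1],
    [0,0,0,0.0187,-0.0151,0,-1],
    [0,0,0,0.0153,-0.0184,0,-1],
    [0,0,0,0.0113,-0.0211,0,-1],
    [0,0,0,0.0069,-0.023,0,-1],
    [0,0,0,0.0022,-0.0239,0,-1],
    [0,0,0,-0.0026,-0.0238,0,-1],
    [0,0,0,-0.0073,-0.0228,0,-1]
  ]
}}

```text
clock: 8.22
tcp_pos: [0.6408, -0.0047, 0.161]
orientation: [3.109, 0.447, 0.003]
contact_force: [-4.4, -3.4, 11.4]
grip_width: 0.0296
gripper_force: 29.0
```

```bash
cat > fit.py <<'E'
from h import *
H=[(4.733,[.3,.6,.9,1.2,1.5,1.8,2.1,2.3]),(5.4,[2.4]*8),(6.117,[2.4]*8),(6.833,[2.4]*8),(7.55,[2.4]*8)]
try: H+=[tuple(x) for x in json.load(open("H.json"))]
except OSError: pass
def sim(I,tau,tend,H=H,dt=1/240,c=.04,b=.006,T0=-1.339):
    t=4.733;w=0;a=T0;out=[(t,a,w)]
    while t<tend:
        om=0
        for t0,l in H:
            i=int((t-t0)*12+1e-6)
            if t>=t0-1e-6 and i<len(l): om=l[i]
        tq=c*(om-w)-b*w
        if abs(w)<1e-9 and abs(tq)<=tau: al=0
        else:
            s=np.sign(w) if abs(w)>1e-9 else np.sign(tq); al=(tq-s*tau)/I
        wn=w+al*dt
        if w*wn<0: wn=0
        w=wn; a+=w*dt; t+=dt; out.append((t,a,w))
    return np.array(out)
def obs():
    L=[l.split() for l in open("log.txt")]; L=[(float(l[0]),float(l[2])) for l in L if l[1]=="scene" and float(l[3])>150 and float(l[0])>4.7]
    t=np.array([l[0] for l in L]); return t,np.array([l[1] for l in L])
def fit():
    t,a=obs()
    def f(p):
        s=sim(p[0],p[1],t.max()+.02); e=np.interp(t,s[:,0],s[:,1])-a
        return np.r_[np.angle(np.exp(1j*e)),(p[0]-.039)/.3,(p[1]-.024)/.5]
    q=least_squares(f,[.039,.028],x_scale=[.01,.01],diff_step=.02); print("I,tau",q.x.round(4),"res",q.fun.round(3)); return q.x
E
python3 - <<'E'
from h import *
look()
from fit import *
p=fit(); s=sim(*p,8.2); print(s[-1], s[::48,2].round(2)); print("steady for Om",[(o,round((.04*o-p[1])/.046,2)) for o in (2.4,2.5,2.6,2.7,2.8,2.9)])
E
```

```text
scene t=8.217 lug(rel ptr)=1.976 bright=195 tcp r=0.1204 th=0.705 F=[-4.4 -3.4 11.4] z=0.1610
I,tau [0.0327 0.0273] res [-0.018  0.004  0.002 -0.021  0.007]
[8.20383333 1.96069712 1.38574558] [0.   0.01 0.13 0.37 0.63 0.84 1.   0.98 1.11 1.2  1.27 1.21 1.28 1.33
 1.28 1.28 1.34 1.37]
steady for Om [(2.4, np.float64(1.49)), (2.5, np.float64(1.58)), (2.6, np.float64(1.67)), (2.7, np.float64(1.75)), (2.8, np.float64(1.84)), (2.9, np.float64(1.93))]
```

```bash
python3 - <<'E'
from h import *
plan([2.6]*16)
json.dump([[8.267,[2.6]*16]],open("H.json","w"))
E
```

```text
--- 0
[[0,0,0,-0.0128,-0.0226,0,-1],[0,0,0,-0.0174,-0.0193,0,-1],[0,0,0,-0.0211,-0.015,0,-1],[0,0,0,-0.0238,-0.0103,0,-1],[0,0,0,-0.0255,-0.0048,0,-1],[0,0,0,-0.026,0.0008,0,-1],[0,0,0,-0.0251,0.0063,0,-1],[0,0,0,-0.0233,0.0115,0,-1]]
--- 1
[[0,0,0,-0.0202,0.0163,0,-1],[0,0,0,-0.0162,0.0203,0,-1],[0,0,0,-0.0115,0.0233,0,-1],[0,0,0,-0.0062,0.0252,0,-1],[0,0,0,-0.0006,0.0259,0,-1],[0,0,0,0.0049,0.0255,0,-1],[0,0,0,0.0103,0.0238,0,-1],[0,0,0,0.0152,0.021,0,-1]]
```

>>> {"op": "apply_moves", "data": {
  "moves": [
    [0,0,0,-0.0128,-0.0226,0,-1],
    [0,0,0,-0.0174,-0.0193,0,-1],
    [0,0,0,-0.0211,-0.015,0,-1],
    [0,0,0,-0.0238,-0.0103,0,-1],
    [0,0,0,-0.0255,-0.0048,0,-1],
    [0,0,0,-0.026,0.0008,0,-1],
    [0,0,0,-0.0251,0.0063,0,-1],
    [0,0,0,-0.0233,0.0115,0,-1]
  ]
}}

```text
clock: 8.93
tcp_pos: [0.4585, -0.0047, 0.161]
orientation: [3.108, 0.447, 0.009]
contact_force: [9.8, -9.2, 2.5]
grip_width: 0.0293
gripper_force: 28.2
```

>>> {"op": "apply_moves", "data": {
  "moves": [
    [0,0,0,-0.0202,0.0163,0,-1],
    [0,0,0,-0.0162,0.0203,0,-1],
    [0,0,0,-0.0115,0.0233,0,-1],
    [0,0,0,-0.0062,0.0252,0,-1],
    [0,0,0,-0.0006,0.0259,0,-1],
    [0,0,0,0.0049,0.0255,0,-1],
    [0,0,0,0.0103,0.0238,0,-1],
    [0,0,0,0.0152,0.021,0,-1]
  ]
}}

```text
clock: 9.6
tcp_pos: [0.4868, -0.1858, 0.1609]
orientation: [3.109, 0.444, 0.006]
contact_force: [4.5, 7.5, 8.3]
grip_width: 0.0293
gripper_force: 28.7
```

```bash
python3 - <<'E'
from h import *
look()
from fit import *
p=fit(); s=sim(*p,9.65); print(s[-1])
print("steady for Om",[(o,round((.04*o-p[1])/.046,2)) for o in (2.4,2.5,2.6,2.7)])
plan([2.55]*24)
json.dump([[8.267,[2.6]*16],[9.65,[2.55]*24]],open("H.json","w"))
E
```

```text
scene t=9.600 lug(rel ptr)=-2.209 bright=157 tcp r=0.1203 th=-2.115 F=[4.5 7.5 8.3] z=0.1609
I,tau [0.0346 0.0261] res [-0.024 -0.001  0.021 -0.009 -0.015  0.004]
[9.65383333 4.14858326 1.48323116]
steady for Om [(2.4, np.float64(1.52)), (2.5, np.float64(1.61)), (2.6, np.float64(1.69)), (2.7, np.float64(1.78))]
--- 0
[[0,0,0,0.0189,0.017,0,-1],[0,0,0,0.0222,0.0127,0,-1],[0,0,0,0.0242,0.0076,0,-1],[0,0,0,0.0254,0.0024,0,-1],[0,0,0,0.0252,-0.003,0,-1],[0,0,0,0.0241,-0.0083,0,-1],[0,0,0,0.0218,-0.0131,0,-1],[0,0,0,0.0185,-0.0175,0,-1]]
--- 1
[[0,0,0,0.0144,-0.021,0,-1],[0,0,0,0.0097,-0.0235,0,-1],[0,0,0,0.0045,-0.0251,0,-1],[0,0,0,-0.0009,-0.0254,0,-1],[0,0,0,-0.0063,-0.0247,0,-1],[0,0,0,-0.0113,-0.0228,0,-1],[0,0,0,-0.0159,-0.0199,0,-1],[0,0,0,-0.0197,-0.0161,0,-1]]
--- 2
[[0,0,0,-0.0226,-0.0116,0,-1],[0,0,0,-0.0246,-0.0066,0,-1],[0,0,0,-0.0254,-0.0012,0,-1],[0,0,0,-0.0251,0.0042,0,-1],[0,0,0,-0.0237,0.0094,0,-1],[0,0,0,-0.0212,0.0141,0,-1],[0,0,0,-0.0177,0.0183,0,-1],[0,0,0,-0.0134,0.0216,0,-1]]
```

>>> {"op": "apply_moves", "data": {
  "moves": [
    [0,0,0,0.0189,0.017,0,-1],
    [0,0,0,0.0222,0.0127,0,-1],
    [0,0,0,0.0242,0.0076,0,-1],
    [0,0,0,0.0254,0.0024,0,-1],
    [0,0,0,0.0252,-0.003,0,-1],
    [0,0,0,0.0241,-0.0083,0,-1],
    [0,0,0,0.0218,-0.0131,0,-1],
    [0,0,0,0.0185,-0.0175,0,-1]
  ]
}}

```text
clock: 10.32
tcp_pos: [0.6597, -0.1317, 0.161]
orientation: [3.109, 0.444, 0.005]
contact_force: [-2.3, 1.8, 9.9]
grip_width: 0.0293
gripper_force: 28.9
```

>>> {"op": "apply_moves", "data": {
  "moves": [
    [0,0,0,0.0144,-0.021,0,-1],
    [0,0,0,0.0097,-0.0235,0,-1],
    [0,0,0,0.0045,-0.0251,0,-1],
    [0,0,0,-0.0009,-0.0254,0,-1],
    [0,0,0,-0.0063,-0.0247,0,-1],
    [0,0,0,-0.0113,-0.0228,0,-1],
    [0,0,0,-0.0159,-0.0199,0,-1],
    [0,0,0,-0.0197,-0.0161,0,-1]
  ]
}}

```text
clock: 10.98
tcp_pos: [0.5828, 0.0324, 0.1609]
orientation: [3.108, 0.447, 0.003]
contact_force: [-2.3, -7.6, 12.0]
grip_width: 0.0294
gripper_force: 29.1
```

>>> {"op": "apply_moves", "data": {
  "moves": [
    [0,0,0,-0.0226,-0.0116,0,-1],
    [0,0,0,-0.0246,-0.0066,0,-1],
    [0,0,0,-0.0254,-0.0012,0,-1],
    [0,0,0,-0.0251,0.0042,0,-1],
    [0,0,0,-0.0237,0.0094,0,-1],
    [0,0,0,-0.0212,0.0141,0,-1],
    [0,0,0,-0.0177,0.0183,0,-1],
    [0,0,0,-0.0134,0.0216,0,-1]
  ]
}}

```text
clock: 11.65
tcp_pos: [0.4311, -0.0636, 0.161]
orientation: [3.108, 0.447, 0.01]
contact_force: [9.7, -2.5, 0.2]
grip_width: 0.0291
gripper_force: 28.0
```

```bash
python3 - <<'E'
from h import *
look()
from fit import *
p=fit(); s=sim(*p,11.7); print(s[-1])
plan([2.5]*24)
json.dump([[8.267,[2.6]*16],[9.65,[2.55]*24],[11.7,[2.5]*24]],open("H.json","w"))
E
```

```text
scene t=11.650 lug(rel ptr)=0.807 bright=191 tcp r=0.1196 th=2.980 F=[ 9.7 -2.5  0.2] z=0.1610
I,tau [0.0291 0.029 ] res [ 0.007  0.036  0.007 -0.084  0.045 -0.033  0.01 ]
[11.70383333  7.21514198  1.41201771]
--- 0
[[0,0,0,-0.0084,0.0235,0,-1],[0,0,0,-0.0035,0.0247,0,-1],[0,0,0,0.0018,0.0249,0,-1],[0,0,0,0.0069,0.024,0,-1],[0,0,0,0.0117,0.0221,0,-1],[0,0,0,0.016,0.0191,0,-1],[0,0,0,0.0196,0.0154,0,-1],[0,0,0,0.0224,0.0111,0,-1]]
--- 1
[[0,0,0,0.0241,0.0062,0,-1],[0,0,0,0.025,0.001,0,-1],[0,0,0,0.0246,-0.0042,0,-1],[0,0,0,0.0232,-0.0091,0,-1],[0,0,0,0.0208,-0.0137,0,-1],[0,0,0,0.0176,-0.0178,0,-1],[0,0,0,0.0134,-0.021,0,-1],[0,0,0,0.0089,-0.0233,0,-1]]
--- 2
[[0,0,0,0.0038,-0.0247,0,-1],[0,0,0,-0.0013,-0.0249,0,-1],[0,0,0,-0.0065,-0.0241,0,-1],[0,0,0,-0.0113,-0.0222,0,-1],[0,0,0,-0.0157,-0.0195,0,-1],[0,0,0,-0.0194,-0.0157,0,-1],[0,0,0,-0.0222,-0.0114,0,-1],[0,0,0,-0.024,-0.0066,0,-1]]
```

```bash
python3 - <<'E'
from h import *
th=-.3155+.89167+2.4*32/12+2.6*16/12+2.55*2
O_=O+.12*np.array([np.cos(th),np.sin(th)]); print(th%(2*np.pi),O_)
json.dump(dict(th=th,p=O_.tolist()),open("st.json","w"))
plan([2.6]*2+[2.7]*38)
json.dump([[8.267,[2.6]*16],[9.65,[2.55]*24],[11.7,[2.6]*2+[2.7]*38]],open("H.json","w"))
E
```

```text
2.9764660523074937 [ 0.43073229 -0.06307473]
--- 0
[[0,0,0,-0.0087,0.0244,0,-1],[0,0,0,-0.0032,0.0258,0,-1],[0,0,0,0.0026,0.0268,0,-1],[0,0,0,0.0085,0.0256,0,-1],[0,0,0,0.0139,0.023,0,-1],[0,0,0,0.0188,0.0193,0,-1],[0,0,0,0.0226,0.0147,0,-1],[0,0,0,0.0253,0.0092,0,-1]]
--- 1
[[0,0,0,0.0268,0.0034,0,-1],[0,0,0,0.0268,-0.0027,0,-1],[0,0,0,0.0255,-0.0086,0,-1],[0,0,0,0.023,-0.0141,0,-1],[0,0,0,0.0192,-0.0189,0,-1],[0,0,0,0.0146,-0.0226,0,-1],[0,0,0,0.0091,-0.0254,0,-1],[0,0,0,0.0033,-0.0267,0,-1]]
--- 2
[[0,0,0,-0.0029,-0.0268,0,-1],[0,0,0,-0.0087,-0.0255,0,-1],[0,0,0,-0.0141,-0.0229,0,-1],[0,0,0,-0.019,-0.0192,0,-1],[0,0,0,-0.0227,-0.0145,0,-1],[0,0,0,-0.0254,-0.009,0,-1],[0,0,0,-0.0268,-0.0031,0,-1],[0,0,0,-0.0267,0.0029,0,-1]]
--- 3
[[0,0,0,-0.0255,0.0088,0,-1],[0,0,0,-0.0229,0.0143,0,-1],[0,0,0,-0.019,0.019,0,-1],[0,0,0,-0.0144,0.0228,0,-1],[0,0,0,-0.0089,0.0254,0,-1],[0,0,0,-0.003,0.0268,0,-1],[0,0,0,0.003,0.0268,0,-1],[0,0,0,0.0089,0.0254,0,-1]]
--- 4
[[0,0,0,0.0144,0.0228,0,-1],[0,0,0,0.0191,0.019,0,-1],[0,0,0,0.0228,0.0143,0,-1],[0,0,0,0.0255,0.0088,0,-1],[0,0,0,0.0268,0.0029,0,-1],[0,0,0,0.0267,-0.0032,0,-1],[0,0,0,0.0254,-0.009,0,-1],[0,0,0,0.0228,-0.0145,0,-1]]
```

>>> {"op": "apply_moves", "data": {
  "moves": [
    [0,0,0,-0.0087,0.0244,0,-1],
    [0,0,0,-0.0032,0.0258,0,-1],
    [0,0,0,0.0026,0.0268,0,-1],
    [0,0,0,0.0085,0.0256,0,-1],
    [0,0,0,0.0139,0.023,0,-1],
    [0,0,0,0.0188,0.0193,0,-1],
    [0,0,0,0.0226,0.0147,0,-1],
    [0,0,0,0.0253,0.0092,0,-1]
  ]
}}

```text
clock: 12.37
tcp_pos: [0.5557, -0.2033, 0.161]
orientation: [3.11, 0.443, 0.004]
contact_force: [0.2, 4.8, 10.4]
grip_width: 0.0293
gripper_force: 29.0
```

>>> {"op": "apply_moves", "data": {
  "moves": [
    [0,0,0,0.0268,0.0034,0,-1],
    [0,0,0,0.0268,-0.0027,0,-1],
    [0,0,0,0.0255,-0.0086,0,-1],
    [0,0,0,0.023,-0.0141,0,-1],
    [0,0,0,0.0192,-0.0189,0,-1],
    [0,0,0,0.0146,-0.0226,0,-1],
    [0,0,0,0.0091,-0.0254,0,-1],
    [0,0,0,0.0033,-0.0267,0,-1]
  ]
}}

```text
clock: 13.03
tcp_pos: [0.6648, -0.0483, 0.1609]
orientation: [3.109, 0.446, 0.003]
contact_force: [-5.6, -2.2, 12.2]
grip_width: 0.0291
gripper_force: 28.9
```

>>> {"op": "apply_moves", "data": {
  "moves": [
    [0,0,0,-0.0029,-0.0268,0,-1],
    [0,0,0,-0.0087,-0.0255,0,-1],
    [0,0,0,-0.0141,-0.0229,0,-1],
    [0,0,0,-0.019,-0.0192,0,-1],
    [0,0,0,-0.0227,-0.0145,0,-1],
    [0,0,0,-0.0254,-0.009,0,-1],
    [0,0,0,-0.0268,-0.0031,0,-1],
    [0,0,0,-0.0267,0.0029,0,-1]
  ]
}}

```text
clock: 13.7
tcp_pos: [0.4906, 0.0216, 0.1609]
orientation: [3.107, 0.447, 0.007]
contact_force: [6.3, -11.9, 6.5]
grip_width: 0.0291
gripper_force: 28.6
```

```bash
python3 - <<'E'
from h import *
look()
from bench import telemetry
H=[[8.267,[2.6]*16],[9.65,[2.55]*24],[11.7,[2.6]*2+[2.7]*22],[13.75,[2.7]*16]]
json.dump(H,open("H.json","w"))
from fit import *
p=fit(); s=sim(*p,13.75); print(s[-1])
t,a=obs(); a=np.unwrap(a); print(np.diff(a)/np.diff(t),t)
E
```

```text
scene t=13.700 lug(rel ptr)=-2.004 bright=194 tcp r=0.1197 th=2.082 F=[  6.3 -11.9   6.5] z=0.1609
I,tau [0.031  0.0281] res [-0.006  0.019  0.004 -0.071  0.091 -0.036 -0.027  0.008]
[13.75383333 10.61398171  1.55253745]
[ 1.11633112  1.30058652  1.51681496  1.47103012 -1.37121284] [ 6.0667  6.7833  8.2167  9.6    11.65   13.7   ]
```

```bash
python3 - <<'E'
from h import *
th=-.3155+.89167+2.4*32/12+2.6*16/12+2.55*2+(2.6*2+2.7*22)/12
json.dump(dict(th=th,p=(O+.12*np.array([np.cos(th),np.sin(th)])).tolist()),open("st.json","w")); print(th%(2*np.pi))
plan([2.6]*32)
H=[[8.267,[2.6]*16],[9.65,[2.55]*24],[11.7,[2.6]*2+[2.7]*22],[13.75,[2.6]*32]]
json.dump(H,open("H.json","w"))
E
```

```text
2.0766140784612404
--- 0
[[0,0,0,-0.0246,0.0084,0,-1],[0,0,0,-0.0221,0.0135,0,-1],[0,0,0,-0.0188,0.0179,0,-1],[0,0,0,-0.0145,0.0215,0,-1],[0,0,0,-0.0095,0.0242,0,-1],[0,0,0,-0.004,0.0256,0,-1],[0,0,0,0.0015,0.0259,0,-1],[0,0,0,0.007,0.025,0,-1]]
--- 1
[[0,0,0,0.0123,0.0229,0,-1],[0,0,0,0.0169,0.0197,0,-1],[0,0,0,0.0207,0.0156,0,-1],[0,0,0,0.0236,0.0108,0,-1],[0,0,0,0.0254,0.0054,0,-1],[0,0,0,0.0259,-0.0001,0,-1],[0,0,0,0.0253,-0.0057,0,-1],[0,0,0,0.0235,-0.011,0,-1]]
--- 2
[[0,0,0,0.0206,-0.0158,0,-1],[0,0,0,0.0167,-0.0198,0,-1],[0,0,0,0.0121,-0.023,0,-1],[0,0,0,0.0068,-0.025,0,-1],[0,0,0,0.0013,-0.0259,0,-1],[0,0,0,-0.0043,-0.0256,0,-1],[0,0,0,-0.0097,-0.0241,0,-1],[0,0,0,-0.0147,-0.0214,0,-1]]
--- 3
[[0,0,0,-0.0189,-0.0178,0,-1],[0,0,0,-0.0223,-0.0133,0,-1],[0,0,0,-0.0246,-0.0081,0,-1],[0,0,0,-0.0258,-0.0027,0,-1],[0,0,0,-0.0258,0.0029,0,-1],[0,0,0,-0.0246,0.0084,0,-1],[0,0,0,-0.0221,0.0135,0,-1],[0,0,0,-0.0188,0.0179,0,-1]]
```

>>> {"op": "apply_moves", "data": {
  "moves": [
    [0,0,0,-0.0246,0.0084,0,-1],
    [0,0,0,-0.0221,0.0135,0,-1],
    [0,0,0,-0.0188,0.0179,0,-1],
    [0,0,0,-0.0145,0.0215,0,-1],
    [0,0,0,-0.0095,0.0242,0,-1],
    [0,0,0,-0.004,0.0256,0,-1],
    [0,0,0,0.0015,0.0259,0,-1],
    [0,0,0,0.007,0.025,0,-1]
  ]
}}

```text
clock: 14.42
tcp_pos: [0.4555, -0.158, 0.161]
orientation: [3.109, 0.445, 0.007]
contact_force: [7.9, 6.4, 5.6]
grip_width: 0.0291
gripper_force: 28.8
```

>>> {"op": "apply_moves", "data": {
  "moves": [
    [0,0,0,0.0123,0.0229,0,-1],
    [0,0,0,0.0169,0.0197,0,-1],
    [0,0,0,0.0207,0.0156,0,-1],
    [0,0,0,0.0236,0.0108,0,-1],
    [0,0,0,0.0254,0.0054,0,-1],
    [0,0,0,0.0259,-0.0001,0,-1],
    [0,0,0,0.0253,-0.0057,0,-1],
    [0,0,0,0.0235,-0.011,0,-1]
  ]
}}

```text
clock: 15.08
tcp_pos: [0.6389, -0.1638, 0.161]
orientation: [3.109, 0.443, 0.004]
contact_force: [-3.0, 1.3, 11.2]
grip_width: 0.0298
gripper_force: 29.3
```

>>> {"op": "apply_moves", "data": {
  "moves": [
    [0,0,0,0.0206,-0.0158,0,-1],
    [0,0,0,0.0167,-0.0198,0,-1],
    [0,0,0,0.0121,-0.023,0,-1],
    [0,0,0,0.0068,-0.025,0,-1],
    [0,0,0,0.0013,-0.0259,0,-1],
    [0,0,0,-0.0043,-0.0256,0,-1],
    [0,0,0,-0.0097,-0.0241,0,-1],
    [0,0,0,-0.0147,-0.0214,0,-1]
  ]
}}

```text
clock: 15.75
tcp_pos: [0.6137, 0.0187, 0.1609]
orientation: [3.108, 0.447, 0.002]
contact_force: [-4.3, -6.2, 13.1]
grip_width: 0.0292
gripper_force: 29.4
```

>>> {"op": "apply_moves", "data": {
  "moves": [
    [0,0,0,-0.0189,-0.0178,0,-1],
    [0,0,0,-0.0223,-0.0133,0,-1],
    [0,0,0,-0.0246,-0.0081,0,-1],
    [0,0,0,-0.0258,-0.0027,0,-1],
    [0,0,0,-0.0258,0.0029,0,-1],
    [0,0,0,-0.0246,0.0084,0,-1],
    [0,0,0,-0.0221,0.0135,0,-1],
    [0,0,0,-0.0188,0.0179,0,-1]
  ]
}}

```text
clock: 16.42
tcp_pos: [0.4396, -0.0349, 0.161]
orientation: [3.108, 0.448, 0.01]
contact_force: [11.6, -4.3, 1.6]
grip_width: 0.0293
gripper_force: 28.4
```

```bash
python3 - <<'E'
from h import *
look()
from fit import *
p=fit(); s=sim(*p,16.467); print(s[-1])
t,a=obs(); d=np.diff(a)%(2*np.pi); print((d/np.diff(t)).round(3),t)
plan([2.6]*24)
H=json.load(open("H.json"));H.append([16.467,[2.6]*24])
json.dump(H,open("H.json","w"))
E
```

```text
scene t=16.417 lug(rel ptr)=2.461 bright=184 tcp r=0.1195 th=2.729 F=[11.6 -4.3  1.6] z=0.1610
I,tau [0.0321 0.0277] res [-0.016  0.005 -0.005 -0.073  0.106 -0.005 -0.027 -0.023  0.007]
[16.4705     15.08463688  1.50015741]
[1.116 1.301 1.517 1.471 1.694 1.644] [ 6.0667  6.7833  8.2167  9.6    11.65   13.7    16.4167]
--- 0
[[0,0,0,-0.0145,0.0216,0,-1],[0,0,0,-0.0095,0.0241,0,-1],[0,0,0,-0.004,0.0256,0,-1],[0,0,0,0.0015,0.0259,0,-1],[0,0,0,0.007,0.025,0,-1],[0,0,0,0.0123,0.0229,0,-1],[0,0,0,0.0169,0.0197,0,-1],[0,0,0,0.0207,0.0156,0,-1]]
--- 1
[[0,0,0,0.0236,0.0108,0,-1],[0,0,0,0.0254,0.0054,0,-1],[0,0,0,0.0259,-0.0001,0,-1],[0,0,0,0.0253,-0.0057,0,-1],[0,0,0,0.0235,-0.011,0,-1],[0,0,0,0.0206,-0.0158,0,-1],[0,0,0,0.0167,-0.0198,0,-1],[0,0,0,0.0121,-0.023,0,-1]]
--- 2
[[0,0,0,0.0068,-0.0251,0,-1],[0,0,0,0.0013,-0.0259,0,-1],[0,0,0,-0.0043,-0.0256,0,-1],[0,0,0,-0.0097,-0.024,0,-1],[0,0,0,-0.0147,-0.0214,0,-1],[0,0,0,-0.0189,-0.0178,0,-1],[0,0,0,-0.0223,-0.0133,0,-1],[0,0,0,-0.0246,-0.0081,0,-1]]
```

>>> {"op": "apply_moves", "data": {
  "moves": [
    [0,0,0,-0.0145,0.0216,0,-1],
    [0,0,0,-0.0095,0.0241,0,-1],
    [0,0,0,-0.004,0.0256,0,-1],
    [0,0,0,0.0015,0.0259,0,-1],
    [0,0,0,0.007,0.025,0,-1],
    [0,0,0,0.0123,0.0229,0,-1],
    [0,0,0,0.0169,0.0197,0,-1],
    [0,0,0,0.0207,0.0156,0,-1]
  ]
}}

```text
clock: 17.13
tcp_pos: [0.5201, -0.1998, 0.1609]
orientation: [3.11, 0.444, 0.005]
contact_force: [1.5, 6.3, 11.3]
grip_width: 0.0293
gripper_force: 29.3
```

>>> {"op": "apply_moves", "data": {
  "moves": [
    [0,0,0,0.0236,0.0108,0,-1],
    [0,0,0,0.0254,0.0054,0,-1],
    [0,0,0,0.0259,-0.0001,0,-1],
    [0,0,0,0.0253,-0.0057,0,-1],
    [0,0,0,0.0235,-0.011,0,-1],
    [0,0,0,0.0206,-0.0158,0,-1],
    [0,0,0,0.0167,-0.0198,0,-1],
    [0,0,0,0.0121,-0.023,0,-1]
  ]
}}

```text
clock: 17.8
tcp_pos: [0.6696, -0.0925, 0.161]
orientation: [3.109, 0.445, 0.005]
contact_force: [-5.6, 0.3, 11.4]
grip_width: 0.0295
gripper_force: 29.2
```

```bash
python3 - <<'E'
from h import *
look()
H=json.load(open("H.json"));H[-1][1]=[2.6]*16; json.dump(H,open("H.json","w"))
from fit import *
p=fit(); t,a=obs(); print(a[-1],((a[-1]-a[-2])%(2*np.pi))/(t[-1]-t[-2]))
t0=t[-1]+.05
for n in range(3,11):
    l=[2.6]*n+[1.8,.9]
    row=[]
    for q in (p,(.0346,.0261),(.039,.024)):
        s=sim(*q,t0+3.5,H=[(4.733,[.3,.6,.9,1.2,1.5,1.8,2.1,2.3]),(5.4,[2.4]*8),(6.117,[2.4]*8),(6.833,[2.4]*8),(7.55,[2.4]*8)]+H+[(t0,l)])
        off=a[-1]-np.interp(t[-1],s[:,0],s[:,1]); row.append(round(float(np.angle(np.exp(1j*(s[-1,1]+off)))),3))
    print(n,row)
E
```

```text
scene t=17.800 lug(rel ptr)=-1.549 bright=192 tcp r=0.1209 th=-0.080 F=[-5.6  0.3 11.4] z=0.1610
I,tau [0.0333 0.0274] res [-0.025 -0.008 -0.015 -0.078  0.114  0.017  0.015 -0.051 -0.019  0.007]
-1.5486585922681915 1.6436741360686913
3 [-0.384, -0.322, -0.166]
4 [-0.248, -0.183, -0.023]
5 [-0.111, -0.044, 0.12]
6 [0.026, 0.095, 0.263]
7 [0.163, 0.235, 0.406]
8 [0.3, 0.375, 0.55]
9 [0.438, 0.514, 0.694]
10 [0.576, 0.655, 0.838]
```

```bash
python3 - <<'E'
from h import *
th=-.3155+.89167+2.4*32/12+2.6*16/12+2.55*2+(2.6*2+2.7*22)/12+2.6*4
print(th%(2*np.pi)-2*np.pi)
json.dump(dict(th=th,p=(O+.12*np.array([np.cos(th),np.sin(th)])).tolist()),open("st.json","w"))
plan([2.6]*4+[1.8,.9,0,0])
H=json.load(open("H.json"));H.append([17.85,[2.6]*4+[1.8,.9]]); json.dump(H,open("H.json","w"))
E
```

```text
-0.08975653589793353
--- 0
[[0,0,0,0.0068,-0.025,0,-1],[0,0,0,0.0013,-0.026,0,-1],[0,0,0,-0.0043,-0.0255,0,-1],[0,0,0,-0.0097,-0.0241,0,-1],[0,0,0,-0.0097,-0.0152,0,-1],[0,0,0,-0.0056,-0.007,0,-1],[0,0,0,-0,0,0,-1],[0,0,0,-0,0,0,-1]]
```

>>> {"op": "apply_moves", "data": {
  "moves": [
    [0,0,0,0.0068,-0.025,0,-1],
    [0,0,0,0.0013,-0.026,0,-1],
    [0,0,0,-0.0043,-0.0255,0,-1],
    [0,0,0,-0.0097,-0.0241,0,-1],
    [0,0,0,-0.0097,-0.0152,0,-1],
    [0,0,0,-0.0056,-0.007,0,-1],
    [0,0,0,0,0,0,-1],
    [0,0,0,0,0,0,-1]
  ]
}}

```text
clock: 18.52
tcp_pos: [0.6128, 0.0189, 0.161]
orientation: [3.109, 0.447, 0.003]
contact_force: [-1.1, -1.5, 9.0]
grip_width: 0.0294
gripper_force: 29.1
```

```bash
python3 - <<'E'
from h import *
look(("scene","top","scene"))
E
```

```text
scene t=18.517 lug(rel ptr)=-0.578 bright=194 tcp r=0.1200 th=1.011 F=[-1.1 -1.5  9. ] z=0.1610
top t=18.567 lug(rel ptr)=-0.519 bright=167 tcp r=0.1201 th=1.008 F=[-0.5 -1.2  8.9] z=0.1610
scene t=18.617 lug(rel ptr)=-0.489 bright=191 tcp r=0.1201 th=1.006 F=[-1.1 -1.7  8.7] z=0.1610
```

>>> {"op": "apply_moves", "data": {
  "moves": [
    [0,0,0,0,0,0,-1],
    [0,0,0,0,0,0,-1],
    [0,0,0,0,0,0,-1],
    [0,0,0,0,0,0,-1],
    [0,0,0,0,0,0,-1],
    [0,0,0,0,0,0,-1],
    [0,0,0,0,0,0,-1],
    [0,0,0,0,0,0,-1]
  ]
}}

```text
clock: 19.33
tcp_pos: [0.6136, 0.0185, 0.161]
orientation: [3.11, 0.446, 0.004]
contact_force: [-0.9, -0.7, 9.8]
grip_width: 0.0294
gripper_force: 29.1
```

```bash
python3 - <<'E'
from h import *
look(("scene","top","scene"))
E
```

```text
scene t=19.333 lug(rel ptr)=-0.308 bright=196 tcp r=0.1201 th=1.003 F=[-0.9 -0.7  9.8] z=0.1610
top t=19.383 lug(rel ptr)=-0.279 bright=165 tcp r=0.1200 th=1.003 F=[-0.7 -1.2  9.9] z=0.1610
scene t=19.433 lug(rel ptr)=-0.308 bright=195 tcp r=0.1201 th=1.003 F=[-0.2 -2.   9.2] z=0.1610
```

```bash
python3 - <<'E'
from h import *
from fit import sim
for l in ([.8,1.6]+[2]*2+[1.4,.7],[.8,1.6]+[2]*3+[1.4,.7],[.8,1.6]+[2]*4+[1.4,.7],[.8,1.6]+[2]*5+[1.4,.7]):
    print(len(l),[round(float(sim(*q,8,H=[(4.8,l)],T0=0)[-1,1]),3) for q in((.033,.0274),(.035,.026),(.03,.029))])
plan([.8,1.6,2,2,2,1.4,.7,0])
E
```

```text
6 [0.139, 0.144, 0.136]
7 [0.202, 0.208, 0.198]
8 [0.27, 0.277, 0.265]
9 [0.342, 0.351, 0.337]
--- 0
[[0,0,0,-0.0055,-0.0058,0,-1],[0,0,0,-0.012,-0.0106,0,-1],[0,0,0,-0.0168,-0.0108,0,-1],[0,0,0,-0.0184,-0.0078,0,-1],[0,0,0,-0.0194,-0.0047,0,-1],[0,0,0,-0.0139,-0.0013,0,-1],[0,0,0,-0.007,-0.0001,0,-1],[0,0,0,-0,0,0,-1]]
```

```bash
python3 - <<'E'
from h import *
th=1.003
json.dump(dict(th=th,p=(O+.12*np.array([np.cos(th),np.sin(th)])).tolist()),open("st.json","w"))
plan([.8,1.6,2,2,2,2,1.4,.7])
E
```

```text
--- 0
[[0,0,0,-0.0055,-0.0058,0,-1],[0,0,0,-0.012,-0.0106,0,-1],[0,0,0,-0.0168,-0.0107,0,-1],[0,0,0,-0.0184,-0.0079,0,-1],[0,0,0,-0.0194,-0.0046,0,-1],[0,0,0,-0.0199,-0.0014,0,-1],[0,0,0,-0.014,0.001,0,-1],[0,0,0,-0.0069,0.0011,0,-1]]
```

>>> {"op": "apply_moves", "data": {
  "moves": [
    [0,0,0,-0.0055,-0.0058,0,-1],
    [0,0,0,-0.012,-0.0106,0,-1],
    [0,0,0,-0.0168,-0.0107,0,-1],
    [0,0,0,-0.0184,-0.0079,0,-1],
    [0,0,0,-0.0194,-0.0046,0,-1],
    [0,0,0,-0.0199,-0.0014,0,-1],
    [0,0,0,-0.014,0.001,0,-1],
    [0,0,0,-0.0069,0.0011,0,-1]
  ]
}}

```text
clock: 20.15
tcp_pos: [0.4934, 0.0228, 0.161]
orientation: [3.109, 0.444, 0.005]
contact_force: [2.3, -4.0, 6.4]
grip_width: 0.0294
gripper_force: 29.1
```

>>> {"op": "apply_moves", "data": {
  "moves": [
    [0,0,0,0,0,0,-1],
    [0,0,0,0,0,0,-1],
    [0,0,0,0,0,0,-1],
    [0,0,0,0,0,0,-1],
    [0,0,0,0,0,0,-1],
    [0,0,0,0,0,0,-1],
    [0,0,0,0,0,0,-1],
    [0,0,0,0,0,0,-1]
  ]
}}

```text
clock: 20.82
tcp_pos: [0.4952, 0.0238, 0.161]
orientation: [3.109, 0.445, 0.006]
contact_force: [2.0, -2.2, 9.2]
grip_width: 0.0292
gripper_force: 29.1
```

```bash
python3 - <<'E'
from h import *
look(("scene","top","scene"))
E
```

```text
scene t=20.817 lug(rel ptr)=-0.038 bright=193 tcp r=0.1194 th=2.039 F=[ 2.  -2.2  9.2] z=0.1610
top t=20.867 lug(rel ptr)=0.006 bright=166 tcp r=0.1194 th=2.039 F=[ 1.  -2.2  8.4] z=0.1610
scene t=20.917 lug(rel ptr)=-0.038 bright=193 tcp r=0.1194 th=2.039 F=[ 2.4 -3.   9.7] z=0.1609
```

>>> {"op": "apply_moves", "data": {
  "moves": [
    [0,0,0,0,0,-0.003,-1],
    [0,0,0,0,0,-0.002,-1],
    [0,0,0,0,0,0,-0.2],
    [0,0,0,0,0,0,0.2],
    [0,0,0,0,0,0,0.2],
    [0,0,0,0,0,0,0.2],
    [0,0,0,0,0,0,0.2],
    [0,0,0,0,0,0,0.2]
  ]
}}

```text
clock: 21.63
tcp_pos: [0.4936, 0.0244, 0.1646]
orientation: [-3.11, -0.447, -0.001]
contact_force: [-0.0, 0.7, 0.5]
grip_width: 0.0516
gripper_force: 0.0
```

```bash
python3 - <<'E'
from h import *
look(("scene",))
from bench import telemetry
s=telemetry.get_obs(); print(s["grip_width"],s["gripper_force"],s["tcp_pos"])
E
```

```text
scene t=21.633 lug(rel ptr)=-0.038 bright=193 tcp r=0.1207 th=2.049 F=[-0.   0.7  0.5] z=0.1646
0.051039870451616266 0.0 [0.49345846 0.02428276 0.16450625]
```

Released cleanly; lift straight up.

>>> {"op": "apply_moves", "data": {
  "moves": [
    [0,0,0,0,0,-0.008,0.2],
    [0,0,0,0,0,-0.015,0.2],
    [0,0,0,0,0,-0.02,0.2],
    [0,0,0,0,0,-0.02,0.2],
    [0,0,0,0,0,-0.02,0.2],
    [0,0,0,0,0,-0.02,0.2],
    [0,0,0,0,0,-0.01,0.2],
    [0,0,0,0,0,0,0.2]
  ]
}}

```text
clock: 22.35
tcp_pos: [0.4948, 0.0243, 0.28]
orientation: [-3.109, -0.446, -0.008]
contact_force: [-0.1, 0.2, -0.8]
grip_width: 0.0513
gripper_force: 0.0
```

>>> {"op": "apply_moves", "data": {
  "moves": [
    [0,0,0,0,0,0,0.2],
    [0,0,0,0,0,0,0.2],
    [0,0,0,0,0,0,0.2],
    [0,0,0,0,0,0,0.2],
    [0,0,0,0,0,0,0.2],
    [0,0,0,0,0,0,0.2],
    [0,0,0,0,0,0,0.2],
    [0,0,0,0,0,0,0.2]
  ]
}}

```text
clock: 23.02
tcp_pos: [0.4933, 0.0241, 0.2772]
orientation: [3.11, 0.446, -0.0]
contact_force: [0.5, -0.1, 0.1]
grip_width: 0.0512
gripper_force: 0.0
```

```bash
python3 - <<'E'
from h import *
look(("scene","top"))
import cv2,glob,os
f=max(glob.glob("pics/scene_*"),key=os.path.getmtime)
cv2.imwrite("pics/fin.png",cv2.resize(cv2.imread(f)[120:290,200:400],None,fx=3,fy=3,interpolation=cv2.INTER_CUBIC))
E
```

```text
scene t=23.017 lug(rel ptr)=-0.038 bright=193 tcp r=0.1205 th=2.052 F=[ 0.5 -0.1  0.1] z=0.2772
top t=23.067 lug(rel ptr)=0.006 bright=165 tcp r=0.1205 th=2.052 F=[-0.2 -1.2  0.6] z=0.2772
```

View pics/fin.png

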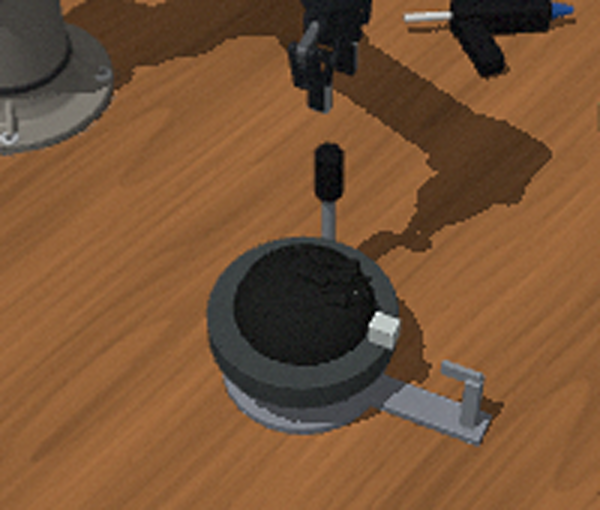

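The lug at crop (384,328) lines up with the pointer tip at (443,367). The form is centred, and the gripper is well above the released handle.

```bash
python3 -c "
from bench import order
print(order.hand_in())"
```

```text
the job is handed in; nothing more can be done
None
```

The job is handed in, but no verdict came back: by camera the turntable held about 1.5–1.7 rad/s counter-clockwise for over 6 s, then stopped with the lug within about 0.04 rad of the pointer, the form still centred, and the crank released with the gripper clear above it.

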